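Bring a cart wheel's valve to the pumping position

TASK

The timber cart's wheel is on the axle stand and its tyre is to be pumped up: push the wheel's spokes, one after another, with closed fingertips to turn it until the valve stem is at the very top of the wheel, right above the hub, and points straight up. Push gently and steadily, without spinning the wheel and without gripping anything; do not push on the tyre or on the valve stem, and leave the glue bottle, the tin and the screwdriver where they are. Finish with the wheel at rest and the hand clear of it.

Things in the scene. Friction and masses are not known exactly. Their poses are not given: they have to be found in the camera images.
- stand: Axle stand bolted to the bench: plywood base 270 x 380 x 22 mm, two green tube legs in an A behind the wheel, level steel axle 190 mm up. Origin on the bench under the wheel's centre; x along the axle, away from the robot (legs at 45 to 125 mm along +x; the -x side is open, the axle nut ends 64 mm from the wheel's middle plane there), y to the left seen from the robot, z up.
- hub_centre (a point): Centre of the wheel, on the axle, in the wheel's middle plane, 190 mm above the bench. Does not move. The grey hub is a cylinder of 26 mm radius reaching from 58 mm in front of the middle plane (robot's side) to 40 mm behind it.
- wheel (a joint): Angle of the upright wheel about its axle, unlimited. 0 (or a whole turn) = valve at the very top, its stem pointing straight up. Grows clockwise seen from the robot's (-x) side: pushing a spoke down on the left (+y of the stand) lowers it, on the right raises it. The hub is stiff (about 0.2 N m), so the wheel stays where it is left. It starts about 95 to 180 degrees from 0, either way.
- spokes: Five pairs of yellow spokes, 12 mm round, and rim (inner radius 113 mm). Origin at the wheel's centre, x along the axle, away from the robot; valve along +z. Spokes lie 36, 108 and 180 degrees to either side of the valve. The near spoke of a pair runs from 52 mm in front of the middle plane at 22 mm radius to 8 mm at 119 mm, so it stands out most near the hub; the far one from 34 to 7 mm behind.
- tyre: Black rubber tyre, 123 to 155 mm radius, 32 mm wide, centred on the middle plane, turning with the wheel; origin at the wheel's centre. Not to be pushed on.
- valve: Bent brass valve stem with a red cap 14 mm wide, half-way between two spokes: it leaves the rim on the far side (away from the robot) and points outwards, away from the hub, along the tyre's side, 26 mm behind the middle plane, from 113 to 154 mm radius. Turns with the wheel; origin at the wheel's centre, the stem along its +z. Not to be pushed on.
- stem_tip (a point): Outer end of the valve's red cap, 154 mm from the axle and 26 mm behind the middle plane.
- glue: Loose yellow glue bottle, 56 mm wide, 130 mm high, standing beside the stand; origin at the centre of its foot.
- tin: Loose blue tin, 72 mm wide, 90 mm high, standing beside the stand; origin at the centre of its foot.
- driver: Loose screwdriver with a green handle, lying on the bench on the robot's side of the stand; origin under its middle.

How it is judged:
By the outcome, as a careful person would: the job done as asked, in the order asked, and still so for the second after the job is handed in, with the robot touching nothing.
It also fails if it takes over 72 s, if anything falls off the work surface, if the arm or the gripper's body presses on something with over 40 N, if the wrist force passes 120 N, or if a joint passes its speed limit or range.

ROBOT

A 6-joint arm with a two-finger parallel gripper is mounted at the origin on the work surface. World frame = base frame: x ahead of the robot, y to its left, z up, the work surface at z = 0. Lengths are in mm, angles in rad, forces in N, time in s.
With the tool pointing down it reaches from about 300 to 775 mm from the base axis. Payload 14.6 kg.
Tool frame: the origin (TCP) lies on the front face of the gripper's body, between the roots of the fingers; the fingertips stand 97 mm ahead of it and the grasp point (between the pads) lies 78 mm ahead of it; z points along the fingers, y is the line along which they close (so a half turn about z gives the same grasp; the last joint's range is limited). The gripper opens to 94 mm and grips with 3 to 60 N. Pads are 16 mm wide; open, the fingers measure 119 mm over their backs; the gripper's body (75 mm by 177 mm) begins 78 mm behind the grasp point.
Start: joints at [1.19, 0.3, 1.521, -0, 1.321, -0.067], TCP at [169.769, 523.133, 302.646] pointing down, gripper open.
Joint ranges: [-3.03, 3.03], [-0.79, 2.21], [0.23, 2.52], [-1.04, 4.18], [0, 3.07], [-2.55, 2.55]. Speed limits (rad/s): [2.22, 2.22, 2.57, 3.14, 3.14, 3.14].

INTERFACE

Orientations are given as [roll, pitch, yaw] about the fixed x, y, z axes, in that order (R = Rz(yaw) Ry(pitch) Rx(roll)).
In Python, from cell import * gives the robot as it stands.
- The arm moves only by the tool carry_out, never from a script. Its arguments are lists of equal length, an entry for each row: "slide": the shift along the world's x, y, z scaled (see below), a list of three; "dr": the turn, a rotation vector about the world's x, y, z scaled (see below), a list of three; "gripper": the opening in per cent of the stroke, from 0 (shut) to 100 (fully open). A call has 1 to 10 rows; each row is the pose to reach, as a shift and turn from the pose commanded when the call began, turning the shorter way round; what a row does not reach only later rows make up. The controller multiplies each number of a shift by 0.25 m and each number of a turn by 360 degrees. A row lasts 1/12 s, in which the tool goes at most 41.7 mm and 7.16 degrees, less where a joint would pass 70% of its speed; a pose out of reach is approached as far as the arm can. A call with a number of a shift or a turn outside -1 to 1 is refused whole. A call with a gripper value outside its range is refused whole. The fingers move at their own pace and stop on an object; "newtons" is the grip in N (left out, the last holds). Time passes only in rows, so rows that repeat a pose let the fingers close. It gives the time, the measured TCP pose, the force, the opening and the grip force at its end, in the units of the state.
- read_state(): the state, without advancing time (a new reading comes with each control period).
- camera(name): name is "scene" or "top" or "wrist"; returns the picture (480x640x3 uint8, red, green, blue); there is no depth.
- camera_model(name): a dict with "vfov" (degrees; the focal length in pixels is half the picture's height over the tangent of half this angle, whatever the lens; pixels are square), "cx", "cy" (the principal point, pixels), "R" (3x3) and "t" (3): a world point X has camera coordinates R X + t. Camera axes: x right, y down, z forward; pixel columns grow to the right and rows downward; lengths in mm; the calibration is good to about 2 mm. A picture is of the moment at which its call begins: read the wrist's pose just before it. camera_model takes no time and is no camera call; for the wrist camera it gives the pose at the moment of the call.
- sign_off(): hands the job in; it is judged then, once.
The state is a dict: "clock": time; "joints": joint angles; "qd": joint speeds; "effort": joint torques, N m; "eef_pos": TCP position; "eef_rot": TCP orientation; "wrist_force": force on the tool from outside, world axes, zero at the start; "moment": the same for the moment, N m; "finger_gap": finger opening in mm; "finger_force": force on a finger pad.
Only numpy, scipy, OpenCV 4.12 (cv2) and the standard library are available. Lean on these libraries where they do the work, as an engineer would, in place of code of your own. Each camera call takes 0.05 s, during which the arm holds its last target. There are 200 camera calls.

## Working session

There is one attempt and no reset: what is moved stays moved. The work goes in short steps, Python scripts to look and compute and a tool call to move; the robot and the scene stay as the last step left them, time stands still between calls to the robot, and variables do not carry over. Pictures are saved under pics/ and viewed, at most 10 in all, crops included, and the job is handed in when it is done.

Besides the shell and the picture viewer there is one more tool, called after "Emit:" by a JSON object that holds its "fn" and its "kwargs", one argument or row to a line. carry_out: Moves the arm, as the interface text tells. Its arguments: {"type":"object","properties":{"slide":{"type":"array","items":{"type":"array","items":{"type":"number","minimum":-1,"maximum":1}}},"dr":{"type":"array","items":{"type":"array","items":{"type":"number","minimum":-1,"maximum":1}}},"gripper":{"type":"array","items":{"type":"number"}},"newtons":{"type":"number"}},"required":["slide","dr","gripper"]}

```bash
mkdir -p pics
python3 - <<'E'
from cell import *
import cv2
for n in ["scene","top"]:
    cv2.imwrite(f"pics/{n}0.png",cv2.cvtColor(camera(n),cv2.COLOR_RGB2BGR)); m=camera_model(n); print(n,m)
s=read_state();print(s)
E
```

```text
scene {'vfov': 56.62065928891085, 'cx': 316.10425365508416, 'cy': 238.15921591805778, 'R': array([[ 0.72859403,  0.68479365, -0.01443591],
       [ 0.54395996, -0.59130327, -0.59537216],
       [-0.41624308,  0.42593205, -0.80332035]]), 't': array([-398.46633448, -121.78826333, 1525.44024055])}
top {'vfov': 48.193255035035826, 'cx': 328.4636862342755, 'cy': 236.85280822341133, 'R': array([[ 0.00354611, -0.99997558, -0.00602226],
       [-0.98213843, -0.00234977, -0.18814509],
       [ 0.18812634,  0.00658188, -0.98212278]]), 't': array([  29.41135678,  578.71777297, 1379.53976141])}
{'clock': 0.1, 'joints': array([ 1.19040399e+00,  3.00421485e-01,  1.52148525e+00,  3.22091706e-06,
        1.32073462e+00, -6.66295788e-02]), 'qd': array([ 0.00108295, -0.00125008, -0.00297139, -0.00106042, -0.00376709,
       -0.00026961]), 'effort': array([-2.91659535e-04, -5.32643223e+01, -3.53283656e+01,  7.08980835e-02,
        2.34482624e-02, -7.94925973e-05]), 'eef_pos': array([169.72142449, 523.02200245, 302.15403797]), 'eef_rot': array([-3.14054648e+00, -7.29364250e-05,  2.82782906e+00]), 'wrist_force': array([0.03424375, 0.43455333, 0.11512475]), 'moment': array([-0.01274876, -0.00182175, -0.02080181]), 'finger_force': 0.0, 'finger_gap': 93.70790512759983}
```

View pics/scene0.png

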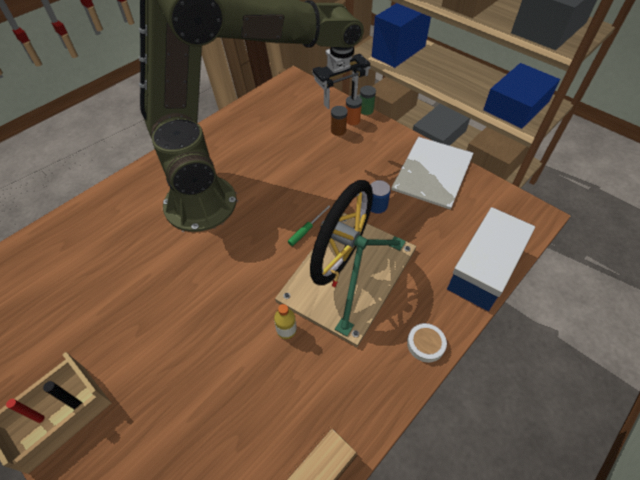

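View pics/top0.png

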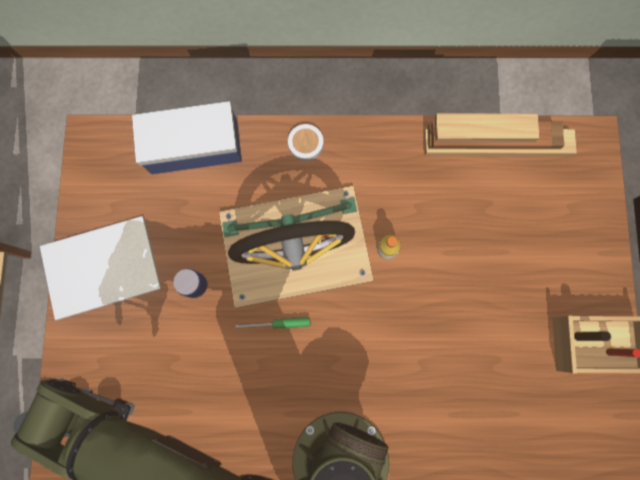

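Run:
```python
import cv2
a=cv2.imread("pics/top0.png")[175:315,205:390]; cv2.imwrite("pics/topc.png",cv2.resize(a,None,fx=4,fy=4,interpolation=cv2.INTER_CUBIC))
a=cv2.imread("pics/scene0.png")[170:350,270:420]; cv2.imwrite("pics/scc.png",cv2.resize(a,None,fx=3.3333,fy=3.3333,interpolation=cv2.INTER_CUBIC))
```

```text
(no output)
```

View pics/topc.png

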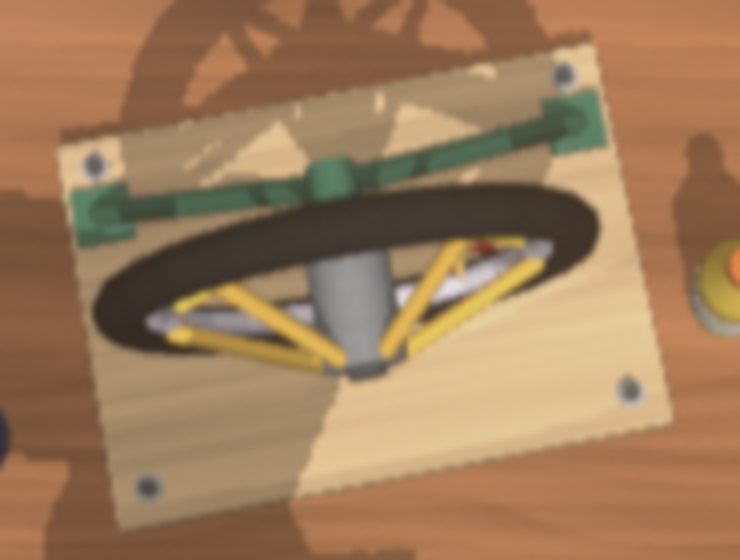

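View pics/scc.png

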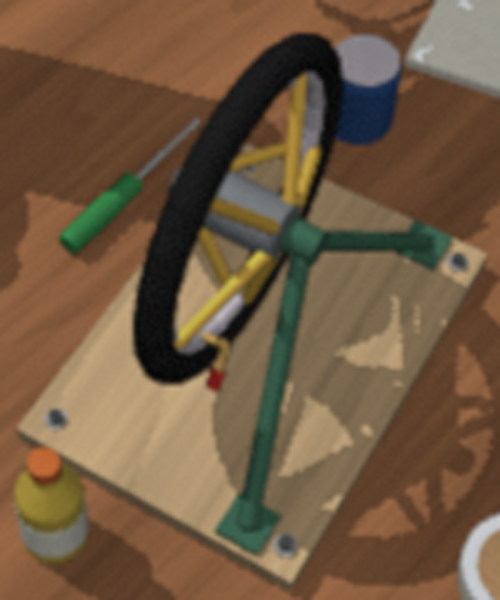

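```bash
cat > h.py <<'E'
import numpy as np, cv2
from cell import *
from scipy.optimize import least_squares
M={n:camera_model(n) for n in("top","scene")}
def proj(m,P):
    c=np.atleast_2d(P)@m["R"].T+m["t"]; f=240/np.tan(np.radians(m["vfov"]/2))
    return c[:,:2]/c[:,2:]*f+[m["cx"],m["cy"]]
def W(p,Q): # stand->world; p=X,Y,yaw
    c,s=np.cos(p[2]),np.sin(p[2]); Q=np.atleast_2d(Q)
    return Q@np.array([[c,-s,0],[s,c,0],[0,0,1]]).T+[p[0],p[1],0]
def whl(th,x,r,a=0): # wheel pt: x along axle, radius r, angle a from valve (clockwise)
    t=th+a; return np.stack(np.broadcast_arrays(x,-r*np.sin(t),190+r*np.cos(t)),-1)
E
cat > fit.py <<'E'
from h import *
U,V=np.meshgrid(np.linspace(0,2*np.pi,181),np.linspace(0,2*np.pi,37))
T=whl(U.ravel(),16*np.sin(V.ravel()),139+16*np.cos(V.ravel()))
tc=lambda u:np.array(u)/4+[205,175]; sc=lambda u:np.array(u)/3.3333+[270,170]
cor=tc([(60,147),(593,45),(672,422),(120,530)])
a,b=tc((95,183)),tc((600,352)); c,d=sc((136,33)),sc((342,384))
def res(q):
    p=q[:3];r=[]
    C=W(p,[[q[4]+135*i,190*j,22] for i,j in((1,1),(1,-1),(-1,-1),(-1,1))])
    r+=list((proj(M["top"],C)-cor).ravel())
    t=proj(M["top"],W(p,T)); r+=list(t.min(0)-a)+list(t.max(0)-b)
    t=proj(M["scene"],W(p,T)); r+=list(t.min(0)-c)+list(t.max(0)-d)
    v=W(p,whl(q[3],26.,150.)); r+=list((proj(M["top"],v)-tc((483,247)))[0]*.5)+list((proj(M["scene"],v)-sc((215,379)))[0])
    return np.array(r)
best=min((least_squares(res,[550,50,.2,t,20],loss="soft_l1",x_scale=[10,10,.1,.2,10]) for t in(1.7,2.2,2.8)),key=lambda s:s.cost)
print(best.x,np.degrees(best.x[3]),best.cost);print(best.fun.round(1))
E
python3 fit.py
```

```text
[5.37010185e+02 1.17332075e+02 1.95673086e-01 2.56862265e+00
 2.38110252e+01] 147.17123698116353 4.580981533531419
[-1.1 -0.3  0.4 -0.4  0.6  0.3 -0.7  0.4 -1.1 -0.8  0.5  0.4 -2.3 -0.6
  0.2  0.8 -0.8 -0.2 -0.2  0.6]
```

```bash
cat >> h.py <<'E'
from scipy.spatial.transform import Rotation as Ro
P=np.array([537.,117.3,.1957]); A=np.radians(40)
def tool(): # desired orientation
    xs=W([0,0,P[2]],[1,0,0])[0]; y=W([0,0,P[2]],[0,1,0])[0]
    d=np.cos(A)*xs-np.sin(A)*np.array([0,0,1]); x=np.cross(y,d)
    return Ro.from_matrix(np.stack([x,y,d],1)),d
def tcp(r,deg,over=20,back=0):
    xs=-52+44*(r-22)/97
    C=W(P,whl(np.radians(deg),xs,r))[0]; _,d=tool()
    return C+d*(over-97-back)
def cur():
    s=read_state(); return s,Ro.from_euler("xyz",s["eef_rot"])
def move(target):
    s,R=cur(); return (target-s["eef_pos"])/250
def turn():
    s,R=cur(); return (tool()[0]*R.inv()).as_rotvec()/(2*np.pi)
E
python3 - <<'E'
from h import *
np.set_printoptions(precision=3,suppress=True)
sc=lambda u:(u-[270,170])*3.3333; tc=lambda u:(u-[205,175])*4
for a in(-36,36,108,-108,180):
    q=W(P,whl(np.radians(147+a),np.array([-52.,-8]),np.array([22.,119])))
    print(a+147,tc(proj(M["top"],q)).round().tolist(),sc(proj(M["scene"],q)).round().tolist())
print("turn",turn())
for t in[(70,3,20,120),(70,3,20,0),(70,-93,20,0)]: print(t,tcp(*t),move(tcp(*t)))
E
```

```text
111 [[399.0, 352.0], [532.0, 264.0]] [[173.0, 209.0], [160.0, 335.0]]
183 [[365.0, 362.0], [355.0, 318.0]] [[186.0, 201.0], [232.0, 285.0]]
255 [[331.0, 365.0], [172.0, 329.0]] [[199.0, 173.0], [298.0, 139.0]]
39 [[386.0, 348.0], [471.0, 232.0]] [[177.0, 184.0], [184.0, 201.0]]
327 [[343.0, 356.0], [224.0, 277.0]] [[193.0, 162.0], [278.0, 74.0]]
turn [-0.008 -0.14   0.076]
(70, 3, 20, 120) [360.032  78.484 386.533] [ 0.761 -1.778  0.338]
(70, 3, 20, 0) [450.203  96.359 309.399] [ 1.122 -1.707  0.029]
(70, -93, 20, 0) [435.898 168.522 235.831] [ 1.065 -1.418 -0.265]
```

Emit:
{"fn": "carry_out", "kwargs": {
  "slide": [
    [0, 0, 0.12],
    [0, 0, 0.25],
    [0.05, -0.1, 0.38],
    [0.1, -0.22, 0.4],
    [0.15, -0.34, 0.4],
    [0.2, -0.46, 0.4],
    [0.25, -0.58, 0.4],
    [0.3, -0.7, 0.4],
    [0.35, -0.8, 0.4],
    [0.38, -0.88, 0.4]
  ],
  "dr": [
    [0, 0, 0],
    [0, 0, 0],
    [0, 0, 0],
    [0, -0.01, 0.005],
    [-0.001, -0.02, 0.011],
    [-0.002, -0.035, 0.019],
    [-0.003, -0.05, 0.027],
    [-0.004, -0.065, 0.035],
    [-0.005, -0.08, 0.043],
    [-0.006, -0.095, 0.052]
  ],
  "gripper": [0, 0, 0, 0, 0, 0, 0, 0, 0, 0]
}}

```text
clock: 0.93
eef_pos: [265.2, 301.5, 402.7]
eef_rot: [3.087, 0.598, -3.133]
wrist_force: [0.6, 0.2, 0.5]
finger_gap: 30.9
finger_force: 0.0
```

Run:
```python
from h import *
np.set_printoptions(precision=3,suppress=True)
s,_=cur();print(s['clock'],s['joints'],s['finger_gap'],s['wrist_force']);print("turn",turn(),move(tcp(70,3,20,120)),move(tcp(70,3,20,0)))
```

```text
0.9333 [ 0.939 -0.255  1.927 -0.491  1.092 -0.512] 30.926383341451533 [0.558 0.196 0.508]
turn [-0.002 -0.044  0.024] [ 0.379 -0.892 -0.065] [ 0.74  -0.821 -0.373]
```

Emit:
{"fn": "carry_out", "kwargs": {
  "slide": [
    [0.04, -0.1, 0.0],
    [0.08, -0.2, 0.0],
    [0.12, -0.3, 0.0],
    [0.16, -0.4, 0.0],
    [0.2, -0.5, 0.0],
    [0.25, -0.6, 0.0],
    [0.29, -0.7, -0.02],
    [0.34, -0.8, -0.04],
    [0.38, -0.89, -0.06],
    [0.38, -0.89, -0.06]
  ],
  "dr": [
    [0, -0.005, 0.003],
    [0, -0.01, 0.006],
    [-0.001, -0.016, 0.009],
    [-0.001, -0.022, 0.012],
    [-0.001, -0.028, 0.015],
    [-0.002, -0.034, 0.018],
    [-0.002, -0.04, 0.021],
    [-0.002, -0.044, 0.024],
    [-0.002, -0.044, 0.024],
    [-0.002, -0.044, 0.024]
  ],
  "gripper": [0, 0, 0, 0, 0, 0, 0, 0, 0, 0]
}}

```text
clock: 1.77
eef_pos: [360.2, 78.4, 387.0]
eef_rot: [3.14, 0.867, -2.949]
wrist_force: [-0.4, 0.4, -0.5]
finger_gap: 0.4
finger_force: 0.0
```

Run:
```python
from h import *
np.set_printoptions(precision=3,suppress=True)
s,_=cur();print(s['clock'],s['joints'],s['finger_gap'],s['wrist_force']);print("turn",turn(),move(tcp(70,3,20,120)),move(tcp(70,3,20,0)))
cv2.imwrite("pics/w1.png",cv2.cvtColor(camera("wrist"),cv2.COLOR_RGB2BGR))
```

```text
1.7667 [ 0.07  -0.507  2.195  0.168  0.597 -1.789] 0.3618312612841955 [-0.418  0.436 -0.463]
turn [ 0.    -0.001  0.   ] [-0.001  0.    -0.002] [ 0.36   0.072 -0.31 ]
```

View pics/w1.png

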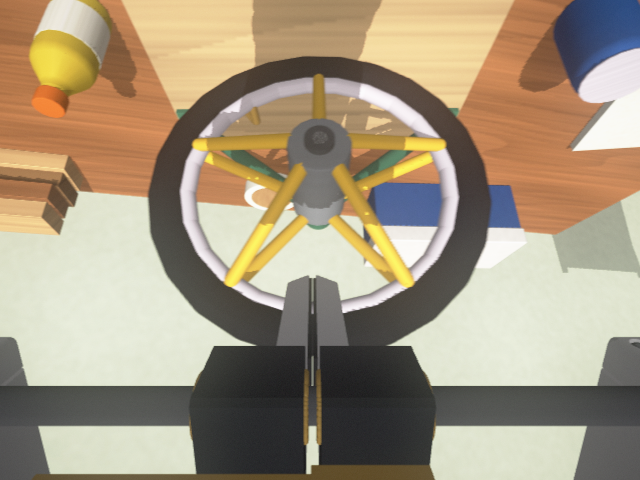

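```bash
sed -i 's/radians(40)/radians(52)/; s/over=20/over=24/' h.py
python3 - <<'E'
from h import *
np.set_printoptions(precision=3,suppress=True)
print("turn",turn(),move(tcp(70,3,back=90)),move(tcp(70,3)))
b=tcp(70,3)
for a in range(3,-103,-10): print(a,(tcp(70,a)-b)/250)
E
```

```text
turn [-0.006  0.032  0.001] [0.197 0.04  0.006] [ 0.415  0.083 -0.278]
3 [0. 0. 0.]
-7 [-0.009  0.048 -0.002]
-17 [-0.019  0.095 -0.012]
-27 [-0.028  0.139 -0.03 ]
-37 [-0.036  0.18  -0.056]
-47 [-0.043  0.215 -0.089]
-57 [-0.049  0.245 -0.127]
-67 [-0.053  0.267 -0.17 ]
-77 [-0.056  0.282 -0.217]
-87 [-0.057  0.289 -0.265]
-97 [-0.057  0.287 -0.314]
```

Emit:
{"fn": "carry_out", "kwargs": {
  "slide": [
    [0.07, 0.01, 0.01],
    [0.14, 0.03, 0.01],
    [0.197, 0.04, 0.006],
    [0.23, 0.047, -0.04],
    [0.265, 0.053, -0.085],
    [0.3, 0.06, -0.13],
    [0.34, 0.068, -0.18],
    [0.38, 0.076, -0.23],
    [0.415, 0.083, -0.278],
    [0.415, 0.083, -0.278]
  ],
  "dr": [
    [-0.003, 0.015, 0],
    [-0.006, 0.032, 0.001],
    [-0.006, 0.032, 0.001],
    [-0.006, 0.032, 0.001],
    [-0.006, 0.032, 0.001],
    [-0.006, 0.032, 0.001],
    [-0.006, 0.032, 0.001],
    [-0.006, 0.032, 0.001],
    [-0.006, 0.032, 0.001],
    [-0.006, 0.032, 0.001]
  ],
  "gripper": [0, 0, 0, 0, 0, 0, 0, 0, 0, 0]
}}

```text
clock: 2.65
eef_pos: [463.6, 102.1, 315.8]
eef_rot: [3.136, 0.658, -2.943]
wrist_force: [-1.0, -0.1, -0.2]
finger_gap: 0.5
finger_force: 0.0
```

Run:
```python
from h import *
np.set_printoptions(precision=3,suppress=True)
s,_=cur();print(s['clock'],s['joints'],s['wrist_force']);print("turn",turn(),move(tcp(70,3)))
cv2.imwrite("pics/w2.png",cv2.cvtColor(camera("wrist"),cv2.COLOR_RGB2BGR))
```

```text
2.65 [ 0.12  -0.095  2.012  0.099  0.57  -1.716] [-1.045 -0.066 -0.162]
turn [-0.    -0.001 -0.001] [ 0.001 -0.012  0.007]
```

View pics/w2.png

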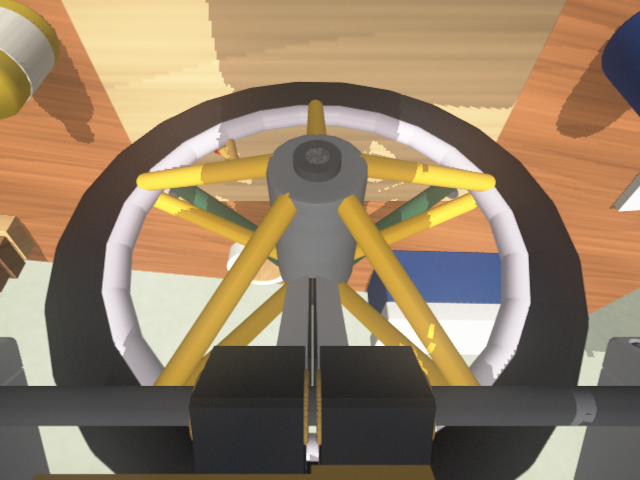

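Emit:
{"fn": "carry_out", "kwargs": {
  "slide": [
    [-0.004, 0.02, 0],
    [-0.008, 0.04, -0.001],
    [-0.012, 0.06, -0.004],
    [-0.016, 0.078, -0.008],
    [-0.019, 0.095, -0.012],
    [-0.023, 0.113, -0.018],
    [-0.027, 0.13, -0.026],
    [-0.03, 0.147, -0.034],
    [-0.033, 0.164, -0.045],
    [-0.036, 0.18, -0.056]
  ],
  "dr": [
    [0, 0, 0],
    [0, 0, 0],
    [0, 0, 0],
    [0, 0, 0],
    [0, 0, 0],
    [0, 0, 0],
    [0, 0, 0],
    [0, 0, 0],
    [0, 0, 0],
    [0, 0, 0]
  ],
  "gripper": [0, 0, 0, 0, 0, 0, 0, 0, 0, 0]
}}

```text
clock: 3.53
eef_pos: [454.8, 146.5, 304.5]
eef_rot: [3.138, 0.664, -2.943]
wrist_force: [7.9, -5.9, -0.9]
finger_gap: 0.3
finger_force: 3.8
```

Emit:
{"fn": "carry_out", "kwargs": {
  "slide": [
    [-0.003, 0.014, -0.013],
    [-0.006, 0.027, -0.026],
    [-0.009, 0.039, -0.039],
    [-0.011, 0.05, -0.053],
    [-0.013, 0.061, -0.068],
    [-0.015, 0.071, -0.083],
    [-0.017, 0.081, -0.099],
    [-0.018, 0.088, -0.116],
    [-0.019, 0.094, -0.134],
    [-0.02, 0.1, -0.152]
  ],
  "dr": [
    [0, 0, 0],
    [0, 0, 0],
    [0, 0, 0],
    [0, 0, 0],
    [0, 0, 0],
    [0, 0, 0],
    [0, 0, 0],
    [0, 0, 0],
    [0, 0, 0],
    [0, 0, 0]
  ],
  "gripper": [0, 0, 0, 0, 0, 0, 0, 0, 0, 0]
}}

```text
clock: 4.37
eef_pos: [450.0, 171.6, 266.9]
eef_rot: [3.137, 0.665, -2.943]
wrist_force: [4.7, -4.8, 3.4]
finger_gap: 0.5
finger_force: 3.0
```

Run:
```python
from h import *
np.set_printoptions(precision=3,suppress=True)
s,_=cur();print(s['clock'],s['joints'],s['wrist_force']);print("turn",turn(),move(tcp(70,-75)),move(tcp(70,-90)))
a=cv2.cvtColor(camera("wrist"),cv2.COLOR_RGB2BGR);cv2.imwrite("pics/w3.png",a)
```

```text
4.3667 [ 0.312 -0.01   2.058 -0.155  0.436 -1.341] [ 4.729 -4.839  3.44 ]
turn [-0.001  0.    -0.001] [ 0.    -0.01  -0.005] [-0.001 -0.001 -0.078]
```

View pics/w3.png

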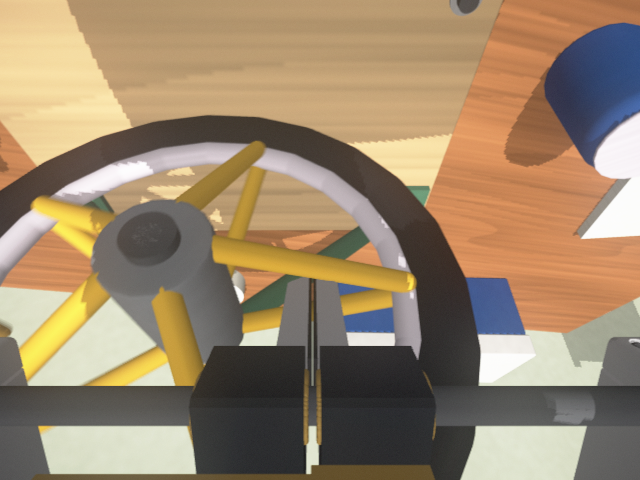

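```bash
cat > meas.py <<'E'
from h import *
import sys
np.set_printoptions(precision=3,suppress=True)
def score(n,img,m,ths,xsh=0):
    hsv=cv2.cvtColor(img,cv2.COLOR_RGB2HSV); k=(cv2.inRange(hsv,(18,150,70),(33,255,255))>0).astype(np.float32); k=cv2.GaussianBlur(k,(0,0),1.5)
    f=np.linspace(.1,.95,60); out=[]
    for t in ths:
        v=0
        for a in(36,108,180,252,324):
            for x0,x1 in((-52,-8),(34,7)):
                q=proj(m,W(P,whl(np.radians(t+a),x0+f*(x1-x0),22+f*97))).astype(np.float32)
                v+=cv2.remap(k,q[:,:1],q[:,1:],cv2.INTER_LINEAR).sum()
        out.append(v)
    return np.array(out)
g=float(sys.argv[1]); ths=np.arange(g-34,g+34,.25)
for n in("wrist","top","scene"):
    m=camera_model(n); im=camera(n); s=score(n,im,m,ths); i=s.argmax()
    w=np.exp((s-s.max())/(.05*s.max())); print(n,ths[i],round((w*ths).sum()/w.sum(),2),round(s.max()/600,2))
E
python3 meas.py 93
```

```text
wrist 83.25 84.51 0.57
top 84.75 85.04 0.27
scene 84.0 83.52 0.43
```

Emit:
{"fn": "carry_out", "kwargs": {
  "slide": [
    [0, 0.003, -0.012],
    [-0.001, 0.006, -0.026],
    [-0.001, 0.008, -0.04],
    [-0.001, 0.009, -0.053],
    [-0.001, 0.009, -0.053],
    [-0.005, 0.008, -0.03],
    [-0.07, -0.005, 0.02],
    [-0.14, -0.02, 0.07],
    [-0.22, -0.035, 0.12],
    [-0.3, -0.055, 0.18]
  ],
  "dr": [
    [0, 0, 0],
    [0, 0, 0],
    [0, 0, 0],
    [0, 0, 0],
    [0, 0, 0],
    [0, 0, 0],
    [0, 0, 0],
    [0, 0, 0],
    [0, 0, 0],
    [0, 0, 0]
  ],
  "gripper": [0, 0, 0, 0, 0, 0, 0, 0, 0, 0]
}}

```text
clock: 5.4
eef_pos: [373.2, 157.4, 310.9]
eef_rot: [3.137, 0.66, -2.944]
wrist_force: [0.6, -0.4, 0.8]
finger_gap: 0.7
finger_force: 0.0
```

```bash
python3 meas.py 75
python3 - <<'E'
from h import *
np.set_printoptions(precision=3,suppress=True)
s,_=cur();print(s['clock'],s['joints'],s['wrist_force']);print("turn",turn(),move(tcp(70,4,back=90)),move(tcp(70,4)))
E
```

```text
wrist 74.25 73.61 0.65
top 72.5 72.27 0.28
scene 73.5 73.58 0.48
5.55 [ 0.345 -0.267  2.162 -0.153  0.591 -1.328] [-0.482 -0.26  -0.766]
turn [-0.001  0.    -0.001] [ 0.144 -0.282  0.304] [ 0.361 -0.239  0.021]
```

Emit:
{"fn": "carry_out", "kwargs": {
  "slide": [
    [0, -0.07, 0.12],
    [0.03, -0.15, 0.24],
    [0.08, -0.22, 0.304],
    [0.144, -0.282, 0.304],
    [0.18, -0.275, 0.256],
    [0.216, -0.268, 0.208],
    [0.252, -0.26, 0.16],
    [0.288, -0.253, 0.115],
    [0.325, -0.246, 0.07],
    [0.361, -0.239, 0.021]
  ],
  "dr": [
    [0, 0, 0],
    [0, 0, 0],
    [0, 0, 0],
    [0, 0, 0],
    [0, 0, 0],
    [0, 0, 0],
    [0, 0, 0],
    [0, 0, 0],
    [0, 0, 0],
    [0, 0, 0]
  ],
  "gripper": [0, 0, 0, 0, 0, 0, 0, 0, 0, 0]
}}

```text
clock: 6.38
eef_pos: [465.6, 97.9, 314.7]
eef_rot: [3.136, 0.66, -2.944]
wrist_force: [0.6, 0.1, 0.5]
finger_gap: 0.6
finger_force: 0.0
```

Emit:
{"fn": "carry_out", "kwargs": {
  "slide": [
    [-0.004, 0.02, 0],
    [-0.008, 0.04, -0.001],
    [-0.012, 0.06, -0.004],
    [-0.016, 0.078, -0.008],
    [-0.019, 0.095, -0.012],
    [-0.023, 0.113, -0.018],
    [-0.027, 0.13, -0.026],
    [-0.03, 0.147, -0.034],
    [-0.033, 0.164, -0.045],
    [-0.036, 0.18, -0.056]
  ],
  "dr": [
    [0, 0, 0],
    [0, 0, 0],
    [0, 0, 0],
    [0, 0, 0],
    [0, 0, 0],
    [0, 0, 0],
    [0, 0, 0],
    [0, 0, 0],
    [0, 0, 0],
    [0, 0, 0]
  ],
  "gripper": [0, 0, 0, 0, 0, 0, 0, 0, 0, 0]
}}

```text
clock: 7.22
eef_pos: [456.0, 143.0, 302.9]
eef_rot: [3.138, 0.664, -2.943]
wrist_force: [8.2, -6.5, -2.2]
finger_gap: 0.5
finger_force: 4.0
```

Emit:
{"fn": "carry_out", "kwargs": {
  "slide": [
    [-0.003, 0.014, -0.013],
    [-0.006, 0.027, -0.026],
    [-0.009, 0.039, -0.039],
    [-0.011, 0.05, -0.053],
    [-0.013, 0.061, -0.068],
    [-0.015, 0.071, -0.083],
    [-0.017, 0.081, -0.099],
    [-0.018, 0.088, -0.116],
    [-0.019, 0.094, -0.134],
    [-0.02, 0.1, -0.152]
  ],
  "dr": [
    [0, 0, 0],
    [0, 0, 0],
    [0, 0, 0],
    [0, 0, 0],
    [0, 0, 0],
    [0, 0, 0],
    [0, 0, 0],
    [0, 0, 0],
    [0, 0, 0],
    [0, 0, 0]
  ],
  "gripper": [0, 0, 0, 0, 0, 0, 0, 0, 0, 0]
}}

```text
clock: 8.05
eef_pos: [451.6, 168.1, 265.9]
eef_rot: [3.137, 0.667, -2.944]
wrist_force: [8.4, -5.0, 3.4]
finger_gap: 0.9
finger_force: 3.9
```

```bash
python3 meas.py 12
python3 - <<'E'
from h import *
np.set_printoptions(precision=3,suppress=True)
s,_=cur();print(s['clock'],s['joints'],s['wrist_force'])
for a in(-72,-75,-80,-85):print(a,move(tcp(70,a)))
E
```

```text
wrist 15.5 15.46 0.57
top 14.0 13.94 0.28
scene 12.25 11.87 0.43
8.2 [ 0.302 -0.008  2.061 -0.141  0.431 -1.361] [3.402 0.452 0.507]
-72 [-0.002 -0.001  0.017]
-75 [-0.003  0.003  0.003]
-80 [-0.004  0.009 -0.021]
-85 [-0.005  0.012 -0.045]
```

Emit:
{"fn": "carry_out", "kwargs": {
  "slide": [
    [-0.001, 0.002, -0.006],
    [-0.001, 0.004, -0.013],
    [-0.002, 0.007, -0.02],
    [-0.003, 0.009, -0.027],
    [-0.003, 0.01, -0.034],
    [-0.003, 0.01, -0.034],
    [-0.003, 0.01, -0.034]
  ],
  "dr": [
    [0, 0, 0],
    [0, 0, 0],
    [0, 0, 0],
    [0, 0, 0],
    [0, 0, 0],
    [0, 0, 0],
    [0, 0, 0]
  ],
  "gripper": [0, 0, 0, 0, 0, 0, 0]
}}

```text
clock: 8.78
eef_pos: [450.4, 170.5, 256.3]
eef_rot: [3.136, 0.664, -2.944]
wrist_force: [6.0, -0.8, 0.9]
finger_gap: 0.5
finger_force: 2.6
```

```bash
python3 meas.py 4
cat > cap.py <<'E'
from h import *
tip=lambda t:W(P,whl(np.radians(t),26.,150.))[0]
for n in("top","scene"):
    im=camera(n).copy(); e=proj(M[n],np.array([tip(0)]))[0]; u,v=e.round().astype(int)
    h=cv2.cvtColor(im,cv2.COLOR_RGB2HSV); k=(cv2.inRange(h,(0,150,60),(7,255,255))|cv2.inRange(h,(173,150,60),(180,255,255)))
    c=k[v-25:v+25,u-40:u+40]; ys,xs=np.nonzero(c); print(n,"expect0",e.round(1),"cap",xs.mean()+u-40,ys.mean()+v-25,len(xs),"t=5:",proj(M[n],np.array([tip(5)]))[0].round(1), "t=10",proj(M[n],np.array([tip(10)]))[0].round(1))
    cr=im[v-60:v+90,u-100:u+100]; cv2.imwrite(f"pics/cap_{n}.png",cv2.resize(cr,None,fx=2,fy=2)[:,:,::-1])
E
python3 cap.py; python3 -c "
import cv2,numpy as np;cv2.imwrite('pics/cap.png',np.hstack([cv2.imread('pics/cap_top.png'),cv2.imread('pics/cap_scene.png')]))"
```

```text
wrist 6.25 5.83 0.55
top 5.0 5.11 0.25
scene 5.0 5.09 0.45
top expect0 [285.2 219.2] cap 291.3611111111111 218.38888888888889 36 t=5: [291.2 218.1] t=10 [297.2 217.1]
scene expect0 [353.7 200.5] cap 350.8292682926829 204.21951219512195 41 t=5: [351.  204.1] t=10 [348.3 208.1]
```

View pics/cap.png

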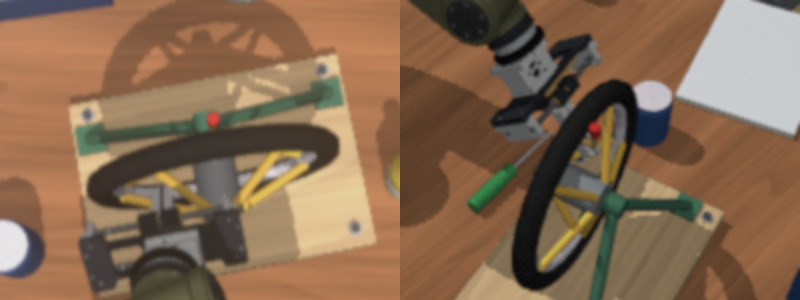

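Emit:
{"fn": "carry_out", "kwargs": {
  "slide": [
    [0, 0.001, -0.005],
    [-0.001, 0.002, -0.01],
    [-0.001, 0.003, -0.015],
    [-0.001, 0.003, -0.019],
    [-0.001, 0.003, -0.019],
    [-0.001, 0.003, -0.019]
  ],
  "dr": [
    [0, 0, 0],
    [0, 0, 0],
    [0, 0, 0],
    [0, 0, 0],
    [0, 0, 0],
    [0, 0, 0]
  ],
  "gripper": [0, 0, 0, 0, 0, 0]
}}

```text
clock: 9.53
eef_pos: [450.3, 171.1, 251.8]
eef_rot: [3.137, 0.664, -2.944]
wrist_force: [6.7, -2.8, 1.0]
finger_gap: 0.3
finger_force: 3.3
```

```bash
python3 meas.py 0; python3 cap.py
```

```text
wrist 3.75 2.57 0.54
top 1.0 1.05 0.25
scene 1.25 1.41 0.45
top expect0 [285.2 219.2] cap 286.65625 219.375 32 t=5: [291.2 218.1] t=10 [297.2 217.1]
scene expect0 [353.7 200.5] cap 352.6222222222222 201.82222222222222 45 t=5: [351.  204.1] t=10 [348.3 208.1]
```

Emit:
{"fn": "carry_out", "kwargs": {
  "slide": [
    [0, 0, -0.003],
    [0, 0.001, -0.006],
    [0, 0.001, -0.006],
    [0, 0.001, -0.006]
  ],
  "dr": [
    [0, 0, 0],
    [0, 0, 0],
    [0, 0, 0],
    [0, 0, 0]
  ],
  "gripper": [0, 0, 0, 0]
}}

```text
clock: 10.12
eef_pos: [450.3, 171.4, 250.4]
eef_rot: [3.137, 0.665, -2.944]
wrist_force: [7.5, -3.8, 2.5]
finger_gap: 0.5
finger_force: 3.4
```

```bash
python3 meas.py 0; python3 cap.py
```

```text
wrist 2.75 1.59 0.53
top -0.25 -0.13 0.25
scene 0.5 0.5 0.45
top expect0 [285.2 219.2] cap 285.4848484848485 219.75757575757575 33 t=5: [291.2 218.1] t=10 [297.2 217.1]
scene expect0 [353.7 200.5] cap 353.1363636363636 201.13636363636363 44 t=5: [351.  204.1] t=10 [348.3 208.1]
```

Emit:
{"fn": "carry_out", "kwargs": {
  "slide": [
    [0, -0.001, 0.01],
    [-0.005, -0.002, 0.025],
    [-0.07, -0.015, 0.07],
    [-0.14, -0.03, 0.12],
    [-0.22, -0.045, 0.17],
    [-0.3, -0.06, 0.22],
    [-0.4, -0.08, 0.3],
    [-0.4, -0.08, 0.4],
    [-0.4, -0.08, 0.4],
    [-0.4, -0.08, 0.4]
  ],
  "dr": [
    [0, 0, 0],
    [0, 0, 0],
    [0, 0, 0],
    [0, 0, 0],
    [0, 0, 0],
    [0, 0, 0],
    [0, 0, 0],
    [0, 0, 0],
    [0, 0, 0],
    [0, 0, 0]
  ],
  "gripper": [0, 0, 0, 0, 0, 0, 0, 0, 0, 0]
}}

```text
clock: 11.2
eef_pos: [349.5, 151.5, 350.6]
eef_rot: [3.136, 0.664, -2.944]
wrist_force: [-0.2, 0.1, -0.8]
finger_gap: 0.3
finger_force: 0.0
```

```bash
python3 meas.py 0; python3 cap.py; python3 -c "
from h import *
a=camera('wrist');cv2.imwrite('pics/w9.png',a[:,:,::-1].copy());s=read_state();print(s['wrist_force'],s['qd'])"
```

```text
wrist 1.75 0.98 0.83
top -0.25 -0.62 0.27
scene 0.5 0.65 0.47
top expect0 [285.2 219.2] cap 285.4848484848485 219.75757575757575 33 t=5: [291.2 218.1] t=10 [297.2 217.1]
scene expect0 [353.7 200.5] cap 353.1363636363636 201.13636363636363 44 t=5: [351.  204.1] t=10 [348.3 208.1]
[ 1.19389498 -0.29382135  1.49074864] [-0.00060285 -0.00519416 -0.00469362 -0.00043283  0.00035045  0.00095872]
```

View pics/w9.png

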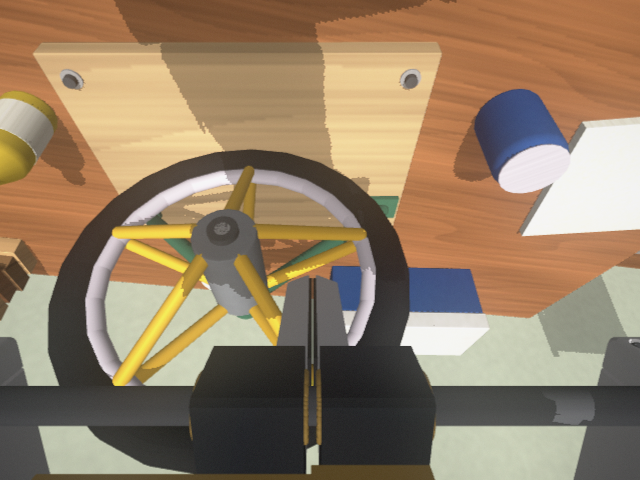

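The wrist picture shows the hand clear of the wheel. One spoke points straight down, at pixel (248,170), and two pairs spread upward. The valve is within about 1° of the top, and the tin and the glue bottle have not been moved.

```bash
python3 -c "
from cell import *
print(sign_off())"
```

```text
the job is handed in; nothing more can be done
None
```

The valve stem is at the top of the wheel, within about 1° by the cameras, after two gentle spoke pushes; the wheel is at rest, the hand is clear of it, and the job is handed in.

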